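# Fit a rinsed oil stone from the draining rack into the bench stone holder

## Task

Take the oil stone on its aluminium plate out of the draining rack and lay it flat on the bare bench, stone side up, so that you can take it again across its width. Then fit it in the blue stone holder: hook one bare end of the plate fully home under the fixed dark lip, swing the other end down and press it until it lies flat on the rubber seats and the spring catch has snapped shut over it. Do not force the stone, and leave the hand pad in the rack and the other things on the bench where they are.

Things in the scene. Friction and masses are not known exactly. Their poses are not given: they have to be found in the camera images.
- stone: Reddish-brown oil stone 50x150x25 mm bonded on an aluminium plate 50x190x6 mm; 31 mm thick in all, about 0.6 kg, the same end for end. Origin: centre of the plate's bare face. x: length (plate ends +-95 mm, stone ends +-75), y: width (+-25), z: from plate to stone. Starts in one of the rack's slots on a long narrow edge, y up (top edge 62 mm above the bench), stone side towards the robot.
- face (a point): Centre of the stone's working face, at z = 31 mm of stone; same axes.
- end_a (a point): Middle of the plate's end at x = +95 mm, z = 3 mm of stone; the last 20 mm of plate at either end is bare. Same axes.
- end_b (a point): The same at the other end, x = -95 mm.
- holder: Stone holder screwed to the bench: a blue bar 44 mm wide and 10 mm high, x = -145 to 117 mm, so fingers can pass beside a 50 mm stone. Origin: on the bench under the middle of the seated stone; x along the bar to the lip (roughly away from the robot), z up. Side guides (20 mm high, y = +-28.5 mm inside) at x = -82 mm; bolted ears 8 mm high to y = +-38 mm at x = -50 and 55 mm.
- catch (a joint): Spring catch at the holder's other (-x) end: a steel jaw 38 mm wide sliding away from the stone. 0 = shut, 0.006 m = fully back; a spring shuts it (6 N shut, 10 N back). Pressing the plate's end down on its sloped nose with some 8 to 18 N drives it back until it snaps shut over the plate; the stone's weight alone does not. It does not go back far enough to fit that end first.
- rack: Draining rack, its place and angle vary: wooden board 165x120x12 mm, slots along its y at x = -40 and +40 mm, each between wire hoops 40 mm high and 40 mm apart inside (at y = 28 to 50 mm either side; the middle is open). Origin: under the board's centre, on the bench. Bare bench lies about 0.17 m right of the holder's axis, around x = 0.52 m.
- pad: Black hand pad with a green working side, 55 x 90 x 22 mm, standing on edge in the rack's other slot, its face 53 mm or so from the stone's; leave it there. Origin: centre of its green underside.
- polish_tin: Round green and grey tin, 77 mm across, 34 mm high, at the back right; origin at the centre of its underside. Leave it.
- glass_octagon: Teal glass block, 55 mm across, 42 mm high, behind and right of the holder; origin at the centre of its underside. Leave it.
- suction_dop: Black suction dop with a wooden stick, 52 mm across, 62 mm high, behind and left of the holder; origin at the centre of its underside. Leave it.
- cork_block: Cork block, 50 x 85 x 30 mm, on the right of the bench; origin at the centre of its underside. Leave it.
- blue_bar: Blue glass bar, 25 x 100 x 18 mm, on the right of the bench; origin at the centre of its underside. Leave it.
- seat (a point): Where the seated stone's origin comes: top of the two black rubber seats, 15 mm above the bench, at x = y = 0 of the holder, play 2 to 3 mm along and across. The seats reach from x = -67 to -43 and 43 to 67 mm. The seated stone's top is then 46 mm above the bench.
- lip (a point): Middle of the lower front edge of the fixed dark steel lip, at x = 84, z = 22.5 mm of the holder; its top is at 28.5 mm. Under it the pocket is 56 mm wide with a flared mouth, ends at a back wall at x = 97 mm, and from the seat (x = 67 mm) on its floor lies at z = 10 mm, so the 6 mm plate enters tipped down by some 5 to 20 degrees.
- nose (a point): Tip of the catch's nose, lower edge, at x = -91, z = 23.5 mm of the holder when shut; from 5 mm above it the nose slopes back and up to about x = -101, z = 47 mm.

How it is judged (in metres and radians):
On the way, in this order (a step that is already met when the one before it is completed fails the run):
1. the stone lies flat on the bare bench, working face up, let go (angle between stone's own z axis and vertical below 0.06 rad and height (world z) of stone between -0.004 and 0.006 m and height (world z) of face above 0.025 m and contact force between the fingers and stone below 0.1 N), for 0.2 s.
2. one end of the plate is under the holder's lip while the other end is still up (((x of end_a in the frame of holder between 0.087 and 0.1 m and y of end_a in the frame of holder between -0.008 and 0.008 m and z of end_a in the frame of holder between 0.008 and 0.0235 m) or (x of end_b in the frame of holder between 0.087 and 0.1 m and y of end_b in the frame of holder between -0.008 and 0.008 m and z of end_b in the frame of holder between 0.008 and 0.0235 m)) and angle between stone's own z axis and vertical above 0.04 rad and height (world z) of face above 0.03 m), for 0.1 s.
At the end, for the whole second after the job is handed in: The stone rests in the holder, working face up, within 5 mm along and across, flat on the seats within 2.5 mm and 1.4 degrees, in line within 3 degrees, one end under the lip and the spring catch shut over the other (within 1.2 mm); it is at rest and released (x of stone in the frame of holder between -0.005 and 0.005 m and y of stone in the frame of holder between -0.005 and 0.005 m and z of stone in the frame of holder between 0.0125 and 0.0175 m and angle between stone's own z axis and vertical below 0.025 rad and height (world z) of face above 0.04 m and angle between the x axis of stone and the x axis of holder, either way round below 0.05 rad and value of joint catch below 0.0012 m and linear speed of stone below 0.01 m/s); the robot touches nothing.
It fails at once if the stone is forced: over 60 N between the stone and the holder (contact force between stone and holder above 60 N).
It fails at once if the hand pad is moved by over 20 mm (distance of pad from where it was at the start of the episode above 0.02 m).
It fails at once if another thing on the bench (polish tin, glass octagon, suction dop, cork block, blue glass bar) is moved by over 30 mm (distance of any of polish_tin, glass_octagon, suction_dop, cork_block, blue_bar from where it was at the start of the episode above 0.03 m).
It also fails if it takes over 67 s, if anything falls off the work surface, if the arm or the gripper's body presses on something with over 40 N, if the wrist force passes 120 N, or if a joint passes its speed limit or range.

## Robot

A 7-joint arm with a two-finger parallel gripper is mounted at the origin on a cart in front of the work surface, level with it; the furniture and walls round the work are solid. World frame = base frame: x ahead of the robot, y to its left, z up, the work surface at z = 0. Lengths are in mm, angles in rad, forces in N, time in s.
With the tool pointing down it reaches from about 400 to 875 mm from the base axis. Payload 4.4 kg.
Tool frame: the origin (TCP) lies at the very end of the fingers, on their centre line; the grasp point (between the pads) lies 19 mm behind it; z points along the fingers, y is the direction in which the jaws open and shut (so a half turn about z gives the same grasp; the last joint's range is limited). The gripper opens to 85 mm and grips with 20 to 120 N. Pads are 22 mm wide; open, the fingers measure 114 mm over their backs; the gripper's body (76 mm by 85 mm) begins 54 mm behind the grasp point. The pads swing forward as they close: fully open they stand 13 mm farther back than shut.
Start: joints at [-1.21, 0.628, 0.038, 1.517, -0.027, 0.996, -0.02], TCP at [269.053, 591.716, 231.313] pointing down, gripper open.
Joint ranges: [-3.06, 3.06], [-0.37, 2.12], [-1.25, 1.32], [0.18, 2.47], [-1.1, 4.24], [0.23, 1.98], [-2.94, 2.94]. Speed limits (rad/s): [2.57, 2.57, 3.14, 3.14, 3.14, 3.14, 3.14].

## Interface

Orientations are given as [roll, pitch, yaw] about the fixed x, y, z axes, in that order (R = Rz(yaw) Ry(pitch) Rx(roll)).
In Python, from cell import ctrl gives the robot as it stands.
- The arm moves only by the shell command python3 -m crank 'ROWS' [OPENING]. ROWS is JSON, a list that holds one entry, the list of rows, each a list of 6 numbers: the shift along the tool's x, y, z in units of 30 mm (1.0 is 30 mm), then the turn, a rotation vector about the tool's x, y, z in units of 6 degrees (1.0 is 6 degrees). In form: [[[tx, ty, tz, rx, ry, rz], ...]]. A call has 1 to 12 rows; each row shifts and turns the pose as measured when the row begins, along the tool's axes as they then stand; what a row does not reach is not made up. A row lasts 1/12 s, in which the tool goes at most 41.7 mm and 7.16 degrees, less where a joint would pass 70% of its speed; a pose out of reach is approached as far as the arm can. A call is refused whole if a number of a shift passes 1 or a number of a turn 1, either way. A call with a gripper value outside its range is refused whole. OPENING is the gripper command: -1 is fully open, 1 is shut, values between are in proportion, set as the call begins (- or left out, the last holds). The fingers move at their own pace and stop on an object; the grip force is fixed at half the most. Time passes only in rows, so rows that do not move let the fingers close. It gives the time, the measured TCP pose, the force and the opening at its end, in the units of the state.
- ctrl.read_state(): the state, without advancing time (a new reading comes with each control period).
- ctrl.get_image(name): name is "side" or "top"; returns a dict with "color" (420x560x3 uint8, red, green, blue), "depth" (420x560 float32, mm along the optical axis (not along the pixel's ray), 0 where there is no reading), "camera_matrix" (3x3 intrinsics, pixels), "R" (3x3) and "t" (3): a world point X has camera coordinates R X + t. Camera axes: x right, y down, z forward; pixel columns grow to the right and rows downward; lengths in mm; the calibration is good to about 2 mm. A picture is of the moment at which its call begins.
- ctrl.finish_job(): hands the job in, once; it reports no verdict.
Trained networks look in a picture, given as the dict that the camera call returned (one of the last four; its "shot" number tells which), for a name from the list of things; names that differ only in an ending like _2 or _b are one class to them, and where a whole thing is asked for, a point or a joint stands for the part that bears it (a point fixed in the world has none). Each returns a list of dicts, best first, with "conf" (0 to 1); they miss things now and then, are a little off and sometimes report something else, mostly with a low value. They report only what shows in the picture. A call takes as long as a camera call.
- ctrl.search_frame(query, picture): "extent" ([centre column, centre row, width, height] in pixels, round what is visible of it).
The state is a dict: "clock": time; "qpos": joint angles; "qd": joint speeds; "tau": joint torques, N m; "eef_pos": TCP position; "tool_rot": TCP orientation; "force": force on the tool from outside, world axes, zero at the start; "torque": the same for the moment, N m; "width": finger opening in mm.
Only numpy, scipy, OpenCV 4.12 (cv2) and the standard library are available. Lean on these libraries where they do the work, as an engineer would, in place of code of your own. Each camera call takes 0.05 s, during which the arm holds its last target. There are 200 camera calls.

## Working session

There is one attempt and no reset: what is moved stays moved. The work goes in short steps, Python scripts to look and compute and a shell command to move; the robot and the scene stay as the last step left them, time stands still between calls to the robot, and variables do not carry over. Pictures are saved under pics/ and viewed, about 8 in all and at most 12, crops included, and the job is handed in when it is done.

```bash
mkdir -p pics; ls; cat > h.py <<'E'
import numpy as np, cv2, json
from scipy.spatial.transform import Rotation as Ro
from cell import ctrl
def pts(p):
    d=p["depth"];K=np.array(p["camera_matrix"]);v,u=np.mgrid[:d.shape[0],:d.shape[1]]
    c=np.stack([(u-K[0,2])/K[0,0]*d,(v-K[1,2])/K[1,1]*d,d],-1)
    w=(c-np.array(p["t"]))@np.array(p["R"]); w[d<=0]=np.nan; return w
def proj(p,X):
    c=np.array(p["R"])@np.array(X,float)+p["t"];k=np.array(p["camera_matrix"])@c;return k[:2]/k[2]
def save(p,n,crop=None,s=1):
    im=p["color"][...,::-1]
    if crop: im=im[crop[1]:crop[3],crop[0]:crop[2]]
    cv2.imwrite("pics/"+n,cv2.resize(im,None,fx=s,fy=s,interpolation=cv2.INTER_CUBIC))
def delta(pos,R):
    s=ctrl.read_state();C=Ro.from_euler('xyz',s["tool_rot"])
    t=C.inv().apply(np.array(pos,float)-s["eef_pos"]);r=(C.inv()*R).as_rotvec(degrees=True)
    print("shift/30",np.round(t/30,2),"rot/6",np.round(r/6,2))
E
python3 - <<'E'
from h import *
s=ctrl.read_state();print({k:np.round(v,3).tolist() for k,v in s.items()})
for n in("top","side"):
    p=ctrl.get_image(n);save(p,n+"0.png");w=pts(p);np.save(n+"0.npy",w)
    print(n,np.round(-np.array(p["R"]).T@p["t"]),np.round(np.array(p["R"]),2).tolist())
    for q in "stone holder catch rack pad polish_tin glass_octagon suction_dop cork_block blue_bar lip".split():
        for r in ctrl.search_frame(q,p)[:2]:
            u,v=[int(x) for x in r["extent"][:2]];print(q,np.round(r["extent"]).tolist(),round(r["conf"],2),np.round(w[min(v,419),min(u,559)]))
E
```

```text
pics
{'clock': 0.0, 'qpos': [-1.21, 0.629, 0.038, 1.518, -0.027, 0.996, -0.02], 'qd': [-0.0, 0.001, 0.0, -0.002, -0.001, -0.0, 0.0], 'tau': [-0.0, -56.339, 1.226, -19.345, 0.011, 0.01, 0.0], 'eef_pos': [268.767, 591.151, 230.396], 'tool_rot': [-3.14, 0.0, 2.715], 'force': [0.312, -0.766, 0.035], 'torque': [0.004, -0.047, 0.019], 'width': 85.554}
top [ 428.  -51. 1454.] [[-0.01, -1.0, 0.01], [-0.99, 0.01, -0.1], [0.1, -0.01, -0.99]]
stone [167.0, 252.0, 65.0, 16.0] 0.95 [464. 270.  62.]
holder [284.0, 229.0, 33.0, 100.0] 0.81 [523. -41.  16.]
catch [278.0, 266.0, 14.0, 29.0] 0.57 [420. -23.  13.]
rack [175.0, 236.0, 48.0, 63.0] 0.55 [509. 258.  12.]
pad [173.0, 220.0, 35.0, 8.0] 0.86 [548. 255.  65.]
polish_tin [387.0, 184.0, 32.0, 24.0] 0.97 [ 641. -323.   38.]
polish_tin [173.0, 252.0, 60.0, 8.0] 0.37 [461. 252.  62.]
glass_octagon [346.0, 160.0, 24.0, 24.0] 0.76 [ 705. -212.   45.]
glass_octagon [285.0, 229.0, 36.0, 100.0] 0.2 [521. -41.   7.]
suction_dop [226.0, 153.0, 21.0, 16.0] 0.71 [724. 112.  63.]
cork_block [413.0, 220.0, 26.0, 32.0] 0.6 [ 542. -389.   31.]
blue_bar [437.0, 
[... 300 characters left out ...]
]
holder [264.0, 224.0, 84.0, 32.0] 0.75 [531. -46.  10.]
catch [235.0, 220.0, 10.0, 12.0] 0.45 [442. -29.  43.]
rack [220.0, 188.0, 55.0, 30.0] 0.94 [479. 161.  55.]
rack [228.0, 177.0, 12.0, 21.0] 0.37 [540. 223.  52.]
pad [230.0, 176.0, 19.0, 24.0] 0.58 [542. 220.  52.]
polish_tin [356.0, 255.0, 32.0, 26.0] 0.66 [ 642. -333.   35.]
glass_octagon [350.0, 232.0, 24.0, 24.0] 0.82 [ 697. -242.   33.]
suction_dop [294.0, 182.0, 10.0, 19.0] 0.64 [732. 105.  24.]
cork_block [340.0, 289.0, 38.0, 31.0] 0.83 [ 534. -410.   30.]
cork_block [207.0, 183.0, 26.0, 30.0] 0.29 [453. 209.  60.]
blue_bar [374.0, 301.0, 43.0, 25.0] 0.59 [ 583. -473.   19.]
lip [264.0, 223.0, 90.0, 28.0] 0.68 [533. -37.   8.]
```

```bash
python3 - <<'E'
from h import *
im=cv2.imread("pics/top0.png");cv2.imwrite("pics/c0.png",cv2.resize(im[130:310,110:360],None,fx=3.2,fy=3.2,interpolation=cv2.INTER_CUBIC))
w=np.load("top0.npy")
def fit(m,n):
    P=w[m];P=P[np.isfinite(P).all(1)];r=cv2.minAreaRect(P[:,:2].astype(np.float32));print(n,len(P),np.round(r[0],1),np.round(r[1],1),round(r[2],1),"z",np.round(np.percentile(P[:,2],[5,50,95]),1))
X,Y,Z=w[...,0],w[...,1],w[...,2]
fit((Z>55)&(Z<70)&(X>400)&(X<505)&(Y>140)&(Y<380),"stone")
fit((Z>55)&(Z<70)&(X>515)&(X<600)&(Y>180)&(Y<340),"pad")
fit((Z>7)&(Z<60)&(X>380)&(X<680)&(Y>-110)&(Y<20),"holder")
fit((Z>7)&(Z<14)&(X>380)&(X<680)&(Y>-110)&(Y<20),"bar")
fit((Z>22)&(Z<60)&(X>380)&(X<480)&(Y>-110)&(Y<20),"catch")
fit((Z>20)&(Z<60)&(X>560)&(X<680)&(Y>-110)&(Y<20),"lip")
s=np.load("side0.npy");w=s;X,Y,Z=w[...,0],w[...,1],w[...,2]
fit((Z>7)&(Z<60)&(X>380)&(X<680)&(Y>-110)&(Y<20),"holder side")
fit((Z>22)&(Z<60)&(X>380)&(X<480)&(Y>-110)&(Y<20),"catch side")
E
```

```text
stone 699 [464.1 259.5] [187.3  31. ] 86.4 z [57.2 62.1 67. ]
pad 248 [548.5 256. ] [89.1 22.4] 86.7 z [61.1 66.3 69.5]
holder 1669 [529.7 -46.3] [126.7 289.8] 89.5 z [ 7.6 13.9 39.4]
bar 839 [529.7 -46.3] [126.7 289.8] 89.5 z [ 7.3 10.2 13.4]
catch 256 [426.4 -21.9] [62.5 68.7] 84.3 z [23.5 31.  47.5]
lip 260 [606.8 -55.2] [69.9 93.2] 79.6 z [22.7 29.2 34.4]
holder side 1048 [527.4 -42.7] [ 72.8 267.1] 78.3 z [ 8.2 14.5 38.2]
catch side 195 [427.4 -19.1] [52.2 61.9] 80.1 z [22.6 27.7 44.8]
```

View pics/c0.png

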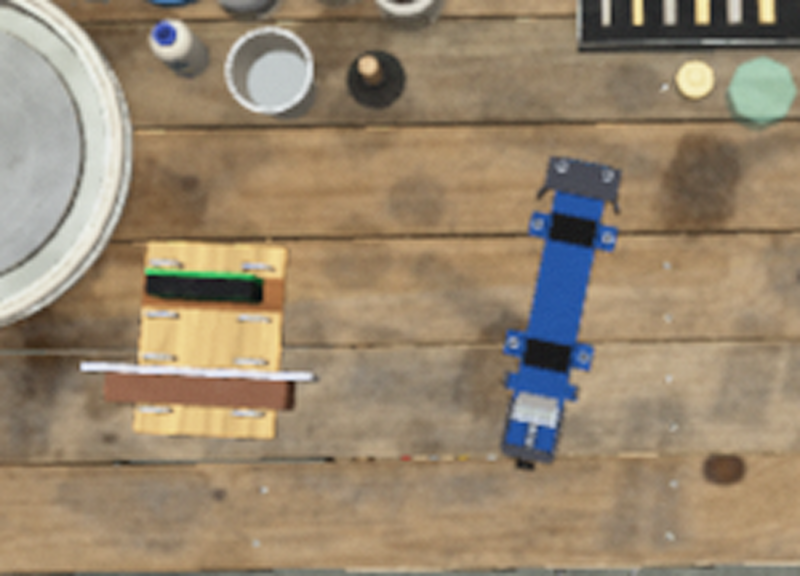

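```bash
python3 - <<'E'
from h import *
for n in("top","side"):
    im=cv2.imread(f"pics/{n}0.png").astype(int);w=np.load(n+"0.npy");X,Y,Z=w[...,0],w[...,1],w[...,2]
    m=(im.max(2)<45)&(X>400)&(X<640)&(Y>-120)&(Y<20)
    k,l,st,c=cv2.connectedComponentsWithStats(m.astype(np.uint8))
    for i in range(1,k):
        if st[i,4]>15: P=w[l==i];print(n,st[i,4],np.round(c[i]),np.round(np.nanmean(P,0),1),np.round(np.nanmedian(P,0),1))
    if n=="top":
        m=(Z>57)&(Z<67)&(X>400)&(X<505)&(Y>140)&(Y<380);P=w[m][:,:2].astype(np.float32)
        for lo,hi in((175,200),(200,230),(230,260),(260,290),(290,320),(320,350)):
            q=P[(P[:,1]>lo)&(P[:,1]<hi)];print(lo,hi,np.round(np.percentile(q[:,0],[3,50,97])),len(q))
        print("yext",P[:,1].min(),P[:,1].max())
        m=(Z>20)&(Z<50)&(X>400)&(X<620)&(Y>180)&(Y<340);Q=w[m];print("hoops y",np.histogram(Q[:,1],bins=np.arange(180,345,10)))
        b=(Z>8)&(Z<16)&(X>400)&(X<620)&(Y>180)&(Y<340);Q=w[b];print(cv2.minAreaRect(Q[:,:2].astype(np.float32)))
E
```

```text
top 100 [289. 201.] [596.7 -54.5  15.4] [597.2 -55.5  15.3]
top 97 [281. 241.] [489.1 -31.1  15.9] [488.1 -32.1  16.4]
175 200 [447. 460. 473.] 69
200 230 [447. 462. 476.] 122
230 260 [448. 463. 477.] 125
260 290 [451. 466. 480.] 121
290 320 [454. 467. 480.] 115
320 350 [454. 471. 483.] 76
yext 165.10123 352.29132
hoops y (array([22,  0, 16, 44, 24, 10,  3,  4,  5,  2, 24, 23, 19,  4,  0, 10]), array([180, 190, 200, 210, 220, 230, 240, 250, 260, 270, 280, 290, 300,
       310, 320, 330, 340]))
((519.5880737304688, 257.8985290527344), (209.2713623046875, 151.49148559570312), 3.2968530654907227)
```

```bash
python3 -m crank '[[[0,0,0,0,0,1],[0,0,0,0,0,1],[0,0,0,0,0,1],[0,0,0,0,0,1],[0,0,0,0,0,1],[0,0,0,0,0,1],[0,0,0,0,0,1],[0,0,0,0,0,1],[0,0,0,0,0,1],[0,0,0,0,0,1],[0,0,0,0,0,1],[0,0,0,0,0,0.5]]]' -0.45
python3 -c "
from h import *
delta([464,259,150],Ro.from_euler('xyz',[180,0,86.4],degrees=True));print(ctrl.read_state()['qpos'],ctrl.read_state()['width'])"
```

```text
clock: 2.2
eef_pos: [268.6, 592.1, 231.6]
tool_rot: [-3.14, -0.001, 1.452]
force: [0.1, 0.1, 0.1]
width: 61.7
shift/30 [-10.26   7.79   2.69] rot/6 [-0.01 -0.01 -0.54]
[-1.4092688   0.6558055   0.38565029  1.52403183 -0.27573662  1.0148867
 -1.06894782] 61.72499839553882
```

```bash
python3 -m crank '[[[-0.85,0.65,0.2,0,0,-0.05],[-0.85,0.65,0.2,0,0,-0.05],[-0.85,0.65,0.2,0,0,-0.05],[-0.85,0.65,0.2,0,0,-0.05],[-0.85,0.65,0.2,0,0,-0.05],[-0.85,0.65,0.2,0,0,-0.05],[-0.85,0.65,0.2,0,0,-0.05],[-0.85,0.65,0.2,0,0,-0.05],[-0.85,0.65,0.2,0,0,-0.05],[-0.85,0.65,0.2,0,0,-0.05],[-0.85,0.65,0.2,0,0,0],[-0.85,0.65,0.2,0,0,0]]]'
python3 - <<'E'
from h import *
p=ctrl.get_image("side");save(p,"s1.png",(150,90,330,240),4)
R=Ro.from_euler('xyz',[180,0,86.4],degrees=True);delta([464,259,120],R);delta([464,259,22],R);print(ctrl.read_state()['qpos'])
E
```

```text
clock: 3.2
eef_pos: [477.1, 268.2, 154.7]
tool_rot: [-3.141, -0.014, 1.528]
force: [-0.5, -0.7, -0.4]
width: 61.8
shift/30 [-0.06 -0.6   1.14] rot/6 [ 0.03 -0.08  0.09]
shift/30 [-0.09 -0.61  4.4 ] rot/6 [ 0.03 -0.08  0.09]
[-0.73875497  0.60033213  0.29850587  1.89583101 -0.27695195  0.67860026
 -0.32665449]
```

View pics/s1.png

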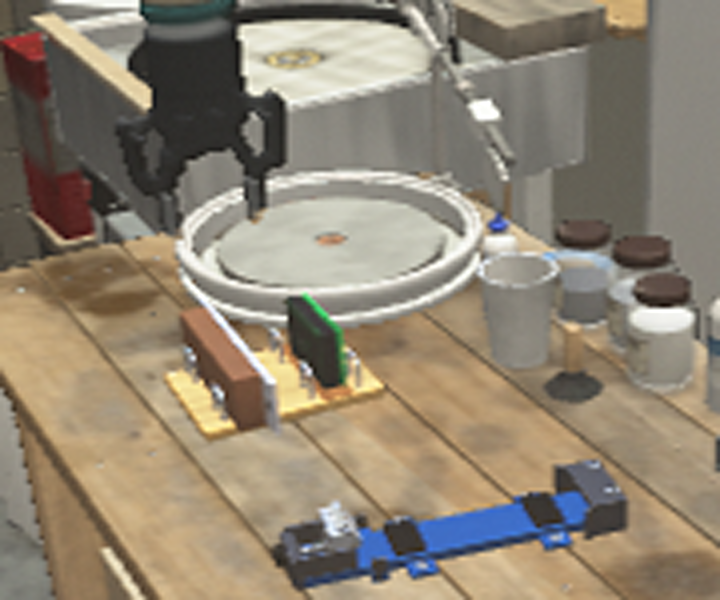

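```bash
python3 -m crank '[[[-0.03,-0.3,0.3,0,-0.04,0.05],[-0.03,-0.3,0.3,0,-0.04,0.04],[0,0,0.3,0,0,0],[0,0,0,0,0,0]]]'
python3 - <<'E'
from h import *
R=Ro.from_euler('xyz',[180,0,86.4],degrees=True);delta([464,259,28],R)
p=ctrl.get_image("top");save(p,"t2.png",(110,190,240,300),5)
E
```

```text
clock: 3.58
eef_pos: [468.4, 253.5, 126.6]
tool_rot: [3.135, 0.001, 1.496]
force: [-0.3, 0.5, 0.0]
width: 62.0
shift/30 [ 0.18 -0.18  3.29] rot/6 [ 0.07  0.01 -0.12]
```

View pics/t2.png

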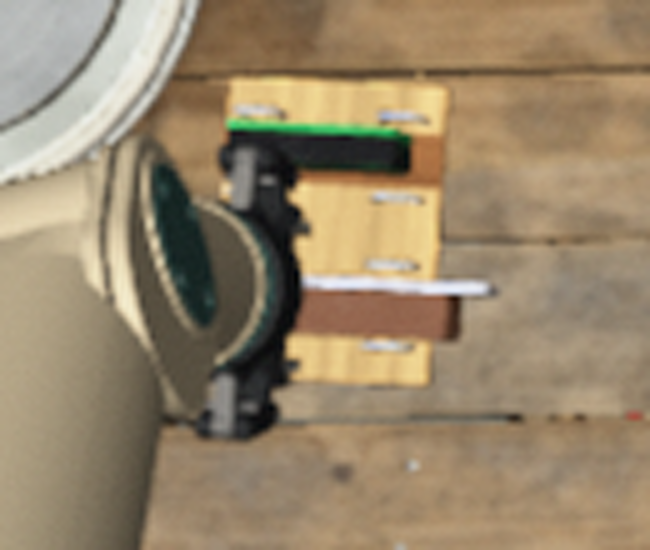

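```bash
python3 -m crank '[[[0.18,-0.18,0.2,0.07,0,-0.1],[0,0,0.5,0,0,0],[0,0,0.5,0,0,0],[0,0,0.5,0,0,0],[0,0,0.5,0,0,0],[0,0,0.5,0,0,0],[0,0,0.4,0,0,0],[0,0,0,0,0,0]]]'
python3 -c "
from h import *
R=Ro.from_euler('xyz',[180,0,86.4],degrees=True);delta([464,259,28],R)"
```

```text
clock: 4.3
eef_pos: [465.9, 271.8, 32.2]
tool_rot: [3.136, -0.011, 1.521]
force: [-1.0, 0.5, 0.5]
width: 61.8
shift/30 [-0.43 -0.04  0.13] rot/6 [ 0.05 -0.1   0.12]
```

```bash
python3 -m crank '[[[-0.35,0,0.05,0.05,-0.1,0.1],[0,0,0.05,0,0,0],[0,0,0,0,0,0],[0,0,0,0,0,0]]]'
python3 -c "
from h import *
R=Ro.from_euler('xyz',[180,0,86.4],degrees=True);delta([464,259,28],R)"
```

```text
clock: 4.63
eef_pos: [466.0, 262.6, 30.0]
tool_rot: [3.14, -0.001, 1.512]
force: [0.6, -0.0, 0.2]
width: 62.0
shift/30 [-0.12 -0.06  0.07] rot/6 [ 0.01 -0.01  0.04]
```

Good; close and lift.

```bash
python3 -m crank '[[[-0.05,0,0.02,0,0,0],[0,0,0,0,0,0],[0,0,0,0,0,0],[0,0,0,0,0,0],[0,0,0,0,0,0],[0,0,0,0,0,0],[0,0,0,0,0,0],[0,0,0,0,0,0],[0,0,0,0,0,0],[0,0,0,0,0,0]]]' 1
python3 -m crank '[[[0,0,-0.3,0,0,0],[0,0,-0.5,0,0,0],[0,0,-0.7,0,0,0],[0,0,-0.9,0,0,0],[0,0,-0.9,0,0,0],[0,0,-0.9,0,0,0],[0,0,-0.9,0,0,0],[0,0,-0.5,0,0,0],[0,0,0,0,0,0]]]'
```

```text
clock: 5.47
eef_pos: [466.3, 261.7, 31.1]
tool_rot: [3.139, -0.003, 1.512]
force: [-0.7, 0.3, -2.1]
width: 30.0
clock: 6.22
eef_pos: [460.8, 258.1, 205.1]
tool_rot: [-3.133, 0.005, 1.511]
force: [0.8, 0.3, -6.6]
width: 29.8
```

```bash
python3 - <<'E'
from h import *
R=Ro.from_euler('xyz',[180,0,86.4],degrees=True);delta([530,-215,210],R)
print(ctrl.read_state()['qpos'])
p=ctrl.get_image("side");save(p,"s3.png",(130,60,330,210),4)
E
```

```text
shift/30 [-15.61   3.25  -0.11] rot/6 [-0.09  0.05  0.03]
[-0.79810207  0.51473886  0.34791176  1.88345525 -0.23805462  0.79426461
 -0.38209673]
```

View pics/s3.png

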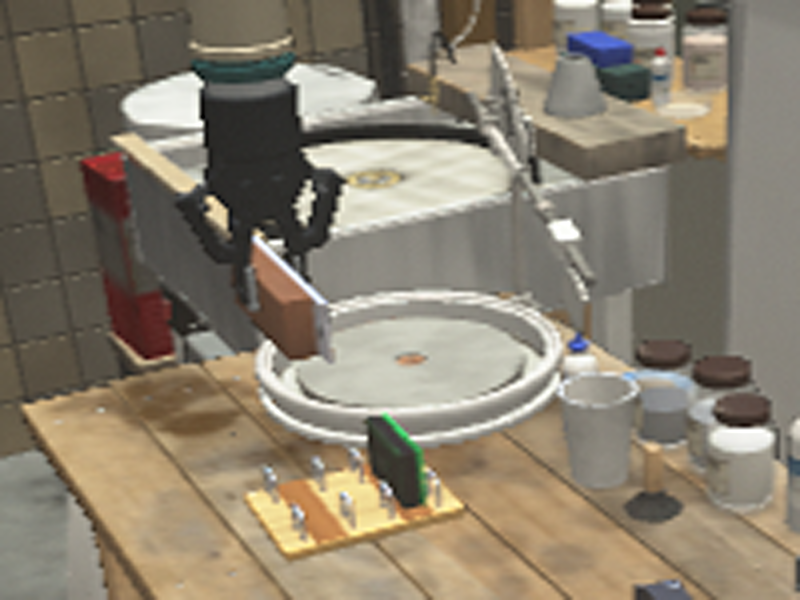

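```bash
python3 -m crank '[[[-0.6,0.1,0,0,0,0],[-0.95,0.2,0,0.3,0,0],[-0.95,0.3,0,0.5,0,0],[-0.95,0.3,0,0.5,0,0],[-0.95,0.3,0,0.5,0,0],[-0.95,0.3,0,0.5,0,0],[-0.95,0.3,0,0.5,0,0],[-0.95,0.3,0,0.5,0,0],[-0.95,0.3,0,0.5,0,0],[-0.95,0.3,0,0.5,0,0],[-0.95,0.3,0,0.5,0,0],[-0.95,0.2,0,0.5,0,0]]]'
python3 -c "
from h import *
R=Ro.from_euler('y',42,degrees=True)*Ro.from_euler('xyz',[180,0,90],degrees=True);delta([510,-215,150],R)
print(ctrl.read_state()['qpos'])"
```

```text
clock: 7.27
eef_pos: [525.9, -79.7, 160.8]
tool_rot: [-2.532, -0.005, 1.533]
force: [0.8, -0.1, -5.8]
width: 30.1
shift/30 [-4.53 -0.1   0.48] rot/6 [ 1.18 -0.26 -0.25]
[-0.07815518  0.91269492  0.32041499  1.36994644 -0.16289937  1.50181108
  0.22813788]
```

```bash
python3 -m crank '[[[-0.9,0,0.1,0.3,0,-0.1],[-0.9,0,0.1,0.3,-0.1,-0.1],[-0.9,0,0.1,0.3,-0.1,-0.05],[-0.8,0,0.1,0.1,-0.05,0],[-0.4,0,0,0.0,0,0],[0,0,0,0,0,0],[0,0,0,0,0,0]]]'
python3 -c "
from h import *
R=Ro.from_euler('y',41,degrees=True)*Ro.from_euler('xyz',[180,0,90],degrees=True);delta([510,-215,60],R);delta([510,-215,27],R)
s=ctrl.read_state();print(s['qpos']);C=Ro.from_euler('xyz',s['tool_rot']).as_matrix();print(C)"
```

```text
clock: 7.85
eef_pos: [513.2, -208.4, 129.2]
tool_rot: [-2.415, -0.004, 1.563]
force: [-0.1, 0.5, -6.2]
width: 30.0
shift/30 [-0.23  1.45  1.79] rot/6 [-0.11 -0.08 -0.03]
shift/30 [-0.23  2.18  2.61] rot/6 [-0.11 -0.08 -0.03]
[ 0.08377559  1.04585931  0.34227704  1.23340583 -0.06083972  1.58998703
  0.3833934 ]
[[ 0.00755501  0.74731664 -0.66442514]
 [ 0.99996302 -0.00291566  0.00809091]
 [ 0.00410924 -0.66446169 -0.74731103]]
```

```bash
python3 -m crank '[[[-0.05,0.25,0.3,0,-0.05,0],[-0.05,0.35,0.4,0,0,0],[-0.05,0.35,0.4,0,0,0],[0,0.35,0.45,0,0,0],[0,0.35,0.45,0,0,0],[0,0.2,0.25,0,0,0],[0,0.1,0.15,0,0,0],[0,0,0,0,0,0]]]'
python3 -c "
from h import *
R=Ro.from_euler('y',41,degrees=True)*Ro.from_euler('xyz',[180,0,90],degrees=True);delta([510,-215,27],R)"
```

```text
clock: 8.52
eef_pos: [512.0, -201.2, 24.5]
tool_rot: [-2.42, -0.01, 1.578]
force: [0.8, -1.4, -3.7]
width: 30.0
shift/30 [-0.46 -0.11 -0.02] rot/6 [-0.06 -0.03  0.11]
```

```bash
python3 -m crank '[[[0,0,0,0,0,0],[0,0,0,0,0,0],[0,0,-0.05,0,0,0],[0,0,-0.1,0,0,0],[0,0,0,0,0,0]]]' 0.12
python3 - <<'E'
from h import *
p=ctrl.get_image("side");save(p,"s4.png",(210,160,370,280),5)
E
```

```text
clock: 8.93
eef_pos: [516.3, -201.7, 33.2]
tool_rot: [-2.42, -0.008, 1.578]
force: [0.9, 0.7, -0.8]
width: 37.7
```

View pics/s4.png

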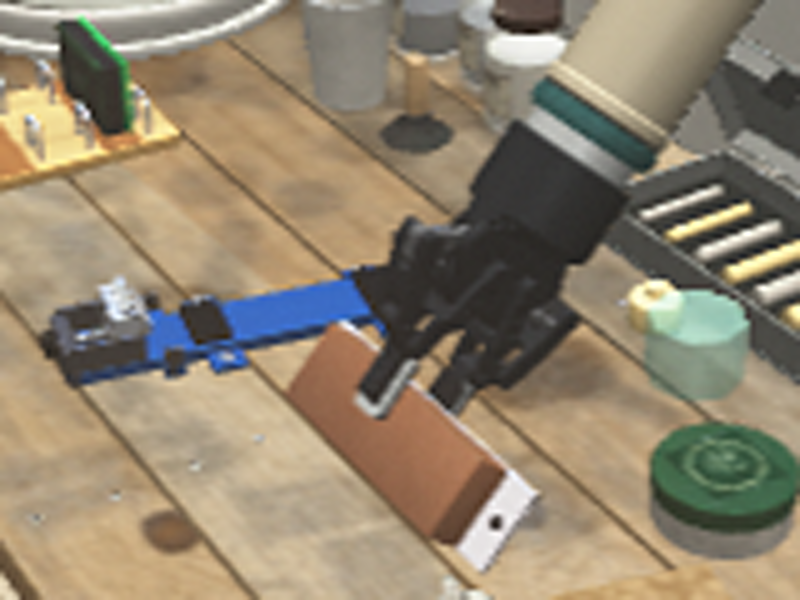

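```bash
python3 -m crank '[[[0,0,-0.4,0,0,0],[0,0,-0.6,0,0,0],[0,0,-0.8,0,0,0],[0,0,-0.9,0,0,0],[0,0,-0.9,0,0,0],[0,0,-0.9,-0.8,0,0],[0,0,-0.5,-1,0,0],[0,0,0,-1,0,0],[0,0,0,-1,0,0],[0,0,0,-1,0,0],[0,0,0,-1,0,0],[0,0,0,-0.8,0,0]]]'
python3 - <<'E'
from h import *
p=ctrl.get_image("side");save(p,"s5.png",(210,160,370,280),4)
p=ctrl.get_image("top");save(p,"t5.png")
w=pts(p);X,Y,Z=w[...,0],w[...,1],w[...,2]
m=(Z>22)&(Z<42)&(X>380)&(X<620)&(Y<-90)&(Y>-330);P=w[m];print(len(P),cv2.minAreaRect(P[:,:2].astype(np.float32)),np.median(P[:,2]))
for q in ctrl.search_frame("stone",p)[:2]:print(q)
E
```

```text
clock: 9.98
eef_pos: [620.8, -203.5, 155.0]
tool_rot: [-3.139, -0.002, 1.579]
force: [-0.1, 0.6, -0.5]
width: 37.7
103 ((499.83148193359375, -210.9262237548828), (238.3700714111328, 238.57888793945312), 0.18785983324050903) 30.350579409336902
{'extent': [340.9, 223.8, 70.5, 20.2], 'conf': 0.44}
```

View pics/s5.png

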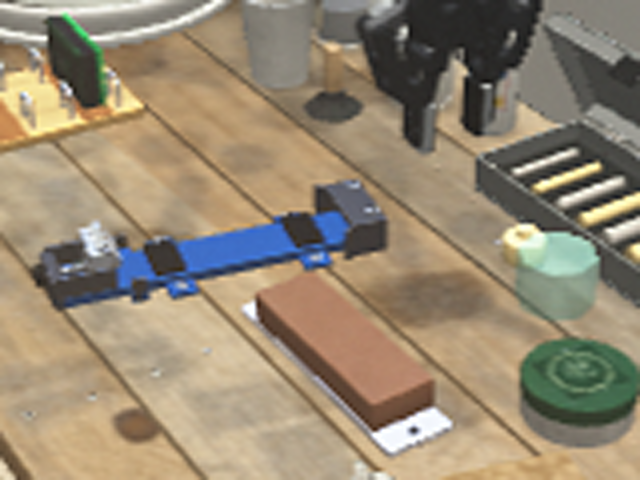

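```bash
python3 - <<'E'
from h import *
p=ctrl.get_image("side");w=pts(p);X,Y,Z=w[...,0],w[...,1],w[...,2];c=p["color"].astype(int)
a=(X>400)&(X<600)&(Y<-90)&(Y>-330)
m=(Z>26)&(Z<37)&a&(c[...,0]>c[...,2]*1.5)
P=w[m];r=cv2.minAreaRect(P[:,:2].astype(np.float32));print(len(P),r,np.median(P,0))
q,res,_,_=np.linalg.lstsq(np.c_[P[:,:2]-P[:,:2].mean(0),np.ones(len(P))],P[:,2],rcond=None);print(q)
p=ctrl.get_image("top");w=pts(p);X,Y,Z=w[...,0],w[...,1],w[...,2];c=p["color"].astype(int)
m=(Z>-6)&(Z<14)&(X>400)&(X<600)&(Y<-90)&(Y>-330)&(c.min(2)>170);P=w[m];print(len(P),[(np.round(P[s].mean(0)),s.sum()) for s in (P[:,1]>-200,P[:,1]<-200)])
delta([488,-200,90],Ro.from_euler('xyz',[180,0,90],degrees=True))
E
```

```text
668 ((539.9830322265625, -205.86595153808594), (52.35879135131836, 152.54226684570312), 0.9098517894744873) [ 538.21278465 -214.35922732   31.26915623]
[2.70611360e-02 1.24483581e-03 3.11270465e+01]
143 [(array([ 550., -117.,    7.]), np.int64(48)), (array([ 535., -292.,    5.]), np.int64(95))]
shift/30 [ 0.12 -4.47  2.15] rot/6 [-0.09 -0.04  0.09]
```

```bash
python3 -m crank '[[[0,-0.5,0.1,0,0,0],[0,-0.8,0.2,0,0,0],[0,-0.8,0.3,0,0,0],[0,-0.4,0.3,0,0,0],[0,-0.1,0.1,0,0,0],[0,0,0,0,0,0],[0,0,0,0,0,0]]]' -0.75
python3 - <<'E'
from h import *
delta([540,-206,80],Ro.from_euler('xyz',[180,0,90],degrees=True));print(ctrl.read_state()['qpos'])
p=ctrl.get_image("side");w=pts(p);X,Y,Z=w[...,0],w[...,1],w[...,2];c=p["color"].astype(int)
m=(Z>26)&(Z<37)&(X>400)&(X<620)&(Y<-90)&(Y>-330)&(c[...,0]>c[...,2]*1.5)
P=w[m]
for lo in range(-280,-120,20):
    q=P[(P[:,1]>lo)&(P[:,1]<lo+20)];print(lo,len(q),np.round(np.percentile(q[:,0],[4,50,96]),1) if len(q) else '')
save(p,"s6.png",(210,160,370,280),4)
E
```

```text
clock: 10.82
eef_pos: [555.2, -201.5, 118.7]
tool_rot: [-3.13, -0.004, 1.593]
force: [1.4, 0.2, -0.4]
width: 74.7
shift/30 [-0.14 -0.5   1.3 ] rot/6 [-0.11 -0.03  0.21]
[ 0.15578945  0.70330476  0.23187387  1.78277296 -0.23326813  0.69445034
  0.53814332]
-280 112 [515.7 539.  563.9]
-260 94 [516.8 539.  561.6]
-240 89 [515.1 538.3 563.1]
-220 86 [516.  537.5 562.1]
-200 85 [515.1 536.4 562.3]
-180 79 [516.1 537.6 561.2]
-160 76 [515.9 539.  563. ]
-140 33 [515.8 537.6 562.6]
```

View pics/s6.png

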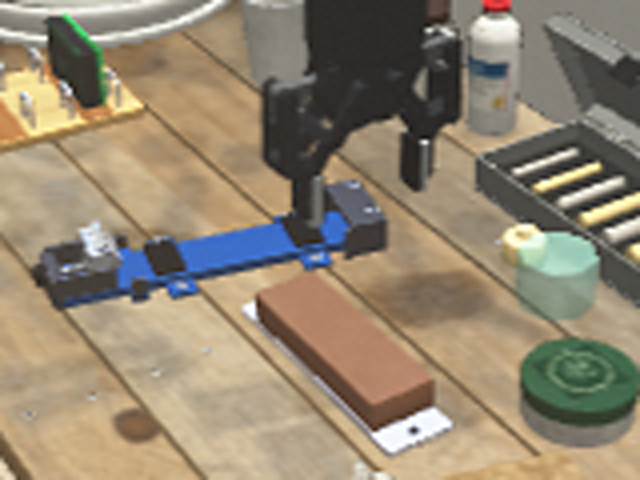

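```bash
python3 -m crank '[[[-0.1,-0.35,0.2,-0.1,0,0.15],[0,-0.1,0.4,0,0,0],[0,0,0.6,0,0,0],[0,0,0.3,0,0,0],[0,0,0,0,0,0],[0,0,0,0,0,0]]]'
python3 -c "
from h import *
delta([539,-206,8],Ro.from_euler('xyz',[180,0,90],degrees=True))"
```

```text
clock: 11.37
eef_pos: [553.3, -205.0, 74.3]
tool_rot: [3.131, -0.0, 1.582]
force: [-0.4, -0.1, 0.7]
width: 74.9
shift/30 [-0.03 -0.5   2.21] rot/6 [ 0.1  -0.    0.11]
```

```bash
python3 -m crank '[[[0,-0.4,0.1,0,0,0.1],[0,-0.1,0.2,0,0,0],[0,0,0,0,0,0],[0,0,0,0,0,0]]]'
python3 -c "
from h import *
delta([539,-206,8],Ro.from_euler('xyz',[180,0,90],degrees=True))"
```

```text
clock: 11.7
eef_pos: [542.5, -205.5, 66.9]
tool_rot: [3.125, 0.001, 1.574]
force: [0.8, 0.8, 0.4]
width: 74.6
shift/30 [-0.01 -0.15  1.96] rot/6 [0.16 0.01 0.03]
```

```bash
python3 -m crank '[[[0,-0.1,0.4,0.12,0,0],[0,0,0.5,0.05,0,0],[0,0,0.5,0,0,0],[0,0,0.3,0,0,0],[0,0,0.1,0,0,0],[0,0,0,0,0,0]]]'
python3 -c "
from h import *
delta([539,-206,8],Ro.from_euler('xyz',[180,0,90],degrees=True))"
```

```text
clock: 12.2
eef_pos: [542.8, -205.5, 7.9]
tool_rot: [3.141, 0.002, 1.576]
force: [-0.9, 0.2, 0.2]
width: 74.8
shift/30 [-0.02 -0.13 -0.  ] rot/6 [0.   0.02 0.05]
```

```bash
python3 -m crank '[[[0,-0.12,0,0,0,0],[0,0,0,0,0,0],[0,0,0,0,0,0],[0,0,0,0,0,0],[0,0,0,0,0,0],[0,0,0,0,0,0],[0,0,0,0,0,0],[0,0,0,0,0,0]]]' 1
python3 -m crank '[[[0,0,-0.3,0,0,0],[0,0,-0.5,0,0,0],[0,0,-0.7,0,0,0],[0,0,-0.9,0,0,0],[0,0,-0.9,0,0,0],[0,0,-0.5,0,0,0],[0,0,0,0,0,0]]]'
```

```text
clock: 12.87
eef_pos: [537.4, -205.2, 7.6]
tool_rot: [-3.139, 0.001, 1.576]
force: [-0.2, 0.6, -4.2]
width: 48.5
clock: 13.45
eef_pos: [534.6, -203.6, 126.4]
tool_rot: [-3.132, -0.002, 1.575]
force: [0.3, -0.8, -5.7]
width: 49.1
```

```bash
python3 -m crank '[[[0,0,0,0,0,-0.6],[0,0,0,0,0,-1],[0,0,0,0,0,-1],[0,0,0,0,0,-1],[0,0,0,0,0,-1],[0,0,0,0,0,-1],[0,0,0,0,0,-1],[0,0,0,0,0,-1],[0,0,0,0,0,-1],[0,0,0,0,0,-1],[0,0,0,0,0,-1],[0,0,0,0,0,-1]]]'
cat >> h.py <<'E'
def holder(x,z,tilt,off=(0,0,7.6),dyaw=0,y=0):
    """delta so stone origin is at holder x,y,z; tilt>0: lip end down (deg)"""
    a=-12.2; H=Ro.from_euler('z',a,degrees=True)
    R=H*Ro.from_euler('y',tilt,degrees=True)*Ro.from_euler('xyz',[180,0,180+dyaw],degrees=True)
    o=np.array([543,-43,0])+H.apply([x,y,z]); delta(o-R.apply(off),R)
    s=ctrl.read_state();C=Ro.from_euler('xyz',s["tool_rot"]);so=s["eef_pos"]+C.apply(off)
    sx=-C.apply([1,0,0]);hx=H.inv().apply(sx)
    print("stone now in holder",np.round(H.inv().apply(so-[543,-43,0]),1),"lip end",np.round(H.inv().apply(so-[543,-43,0])+95*hx+3*H.inv().apply(-C.apply([0,0,1])),1),"axis",np.round(hx,3),"F",np.round(s["force"],1),"q",np.round(s["qpos"],2))
E
python3 -c "
from h import *
holder(-25,90,12)"
```

```text
clock: 14.45
eef_pos: [526.4, -200.1, 119.3]
tool_rot: [-3.141, -0.024, 2.848]
force: [0.2, 0.4, -5.6]
width: 49.2
shift/30 [1.74 5.11 0.77] rot/6 [ 0.09  1.77 -0.76]
stone now in holder [  16.8 -157.   111.8] lip end [ 111.6 -164.6  112.4] axis [ 0.996 -0.08  -0.024] F [ 0.2  0.4 -5.6] q [ 0.39  0.67 -0.12  1.84  0.12  0.67  1.47]
```

```bash
python3 -m crank '[[[0.2,0.6,0,0,0.1,-0.2],[0.3,0.8,0,0,0.3,-0.3],[0.3,0.8,0,0,0.3,-0.2],[0.3,0.8,0,0,0.3,0],[0.3,0.8,0.1,0,0.3,0],[0.2,0.8,0.1,0,0.3,0],[0,0.4,0,0,0.1,0],[0,0,0,0,0,0],[0,0,0,0,0,0]]]'
python3 -c "
from h import *
holder(-22,55,12)"
```

```text
clock: 15.2
eef_pos: [508.4, -40.8, 110.7]
tool_rot: [3.14, -0.218, 2.923]
force: [-1.2, -0.4, -5.7]
width: 48.8
shift/30 [-0.8   0.17  1.47] rot/6 [ 0.03 -0.08 -0.06]
stone now in holder [-35.9  -5.1 103.3] lip end [57.5 -5.7 85.7] axis [ 0.976 -0.006 -0.216] F [-1.2 -0.4 -5.7] q [ 0.15  0.71 -0.16  1.81  0.08  0.84  1.31]
```

```bash
python3 -c "
from h import *
holder(-29,75,14)"
python3 -m crank '[[[-0.15,0.1,0.3,0,0.1,0],[0,0.07,0.3,0,0.1,0],[0,0,0.3,0,0.1,-0.05],[0,0,0,0,0,0],[0,0,0,0,0,0]]]'
python3 - <<'E'
from h import *
holder(-29,45,14)
for n in("top","side"):
    p=ctrl.get_image(n);im=p["color"][...,::-1].copy()
    save(p,n+"7.png",(200,140,340,290) if n=="top" else (200,130,340,260),4)
a=cv2.imread("pics/top7.png");b=cv2.imread("pics/side7.png");h=min(a.shape[0],b.shape[0]);o=np.hstack([a[:h],b[:h]]);cv2.imwrite("pics/c7.png",cv2.resize(o,None,fx=.7,fy=.7))
E
```

```text
shift/30 [-0.43  0.17  0.87] rot/6 [ 0.03  0.25 -0.06]
stone now in holder [-35.9  -5.1 103.3] lip end [57.5 -5.7 85.7] axis [ 0.976 -0.006 -0.216] F [-1.2 -0.4 -5.7] q [ 0.15  0.71 -0.16  1.81  0.08  0.84  1.31]
clock: 15.62
eef_pos: [507.5, -41.7, 79.5]
tool_rot: [-3.14, -0.251, 2.92]
force: [0.1, -0.3, -6.4]
width: 49.0
shift/30 [-0.48  0.21  0.81] rot/6 [ 0.01 -0.06 -0.08]
stone now in holder [-36.9  -6.3  72.1] lip end [55.9 -7.  51.5] axis [ 0.969 -0.008 -0.248] F [ 0.1 -0.3 -6.4] q [ 0.15  0.77 -0.15  1.8   0.08  0.83  1.31]
```

View pics/c7.png

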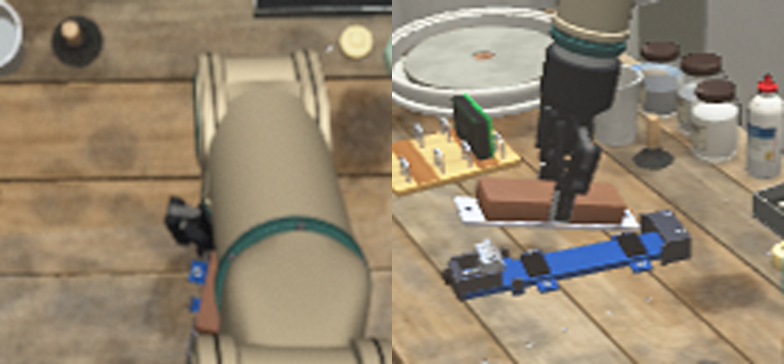

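```bash
cat >> h.py <<'E'
def stonefit():
    p=ctrl.get_image("side");w=pts(p);c=p["color"].astype(int);s=ctrl.read_state();C=Ro.from_euler('xyz',s["tool_rot"])
    q=C.inv().apply((w-s["eef_pos"]).reshape(-1,3)).reshape(w.shape)
    near=(np.abs(q[...,0])<110)&(np.abs(q[...,1])<40)&(q[...,2]>-35)&(q[...,2]<15)
    red=near&(c[...,0]>c[...,2]*1.5); top=red&(q[...,2]<-19)&(abs(q[...,1])<22)
    P=q[red];T=q[top];print("red x",np.percentile(P[:,0],[1,99]).round(1),"y",np.percentile(P[:,1],[1,99]).round(1),"topz",np.median(T[:,2]).round(1),len(T),"slope dz/dx",np.polyfit(T[:,0],T[:,2],1).round(3))
    wh=near&(c.min(2)>150);Q=q[wh];print("plate x",np.percentile(Q[:,0],[1,99]).round(1),"z",np.percentile(Q[:,2],[2,98]).round(1))
E
python3 -m crank '[[[-0.2,0.1,0.35,0,0,-0.05],[-0.15,0.1,0.35,0,0,-0.03],[0,0,0,0,0,0],[0,0,0,0,0,0]]]'
python3 -c "
from h import *
stonefit();holder(-29,43,14)"
```

```text
clock: 16.05
eef_pos: [515.2, -37.0, 55.3]
tool_rot: [3.14, -0.248, 2.929]
force: [0.4, 0.4, -4.4]
width: 48.9
red x [-73.3  73.2] y [-30.8  20.3] topz -25.0 273 slope dz/dx [ 2.0000e-03 -2.4847e+01]
plate x [-96.7  93. ] z [-4.5  5.1]
shift/30 [-0.09 -0.    0.15] rot/6 [ 0.01 -0.04  0.01]
stone now in holder [-30.5   0.1  47.9] lip end [62.3  0.2 27.5] axis [ 0.969  0.001 -0.246] F [-0.7  0.3 -6.5] q [ 0.14  0.81 -0.15  1.79  0.09  0.79  1.31]
```

```bash
python3 -m crank '[[[-0.1,0,0.2,0,0,0],[-0.1,0,0.0,0,0,0],[0,0,0,0,0,0]]]'
python3 -c "
from h import *
holder(-20,39.5,14)"
```

```text
clock: 16.35
eef_pos: [519.9, -37.6, 47.6]
tool_rot: [3.14, -0.247, 2.93]
force: [0.6, -0.5, -5.1]
width: 48.7
shift/30 [-0.19 -0.01 -0.02] rot/6 [ 0.01 -0.03  0.01]
stone now in holder [-25.6   0.4  40.2] lip end [67.3  0.5 19.8] axis [ 0.97   0.001 -0.245] F [ 0.6 -0.5 -5.1] q [ 0.14  0.83 -0.15  1.78  0.09  0.79  1.31]
```

```bash
python3 -m crank '[[[-0.2,0,-0.02,0,0,0],[-0.2,0,0,0,0,0],[-0.1,0,0,0,0,0],[0,0,0,0,0,0]]]'
python3 -c "
from h import *
holder(1.5,34,14)"
```

```text
clock: 16.68
eef_pos: [536.4, -41.3, 44.5]
tool_rot: [3.14, -0.246, 2.93]
force: [0.0, -0.3, -6.2]
width: 48.9
shift/30 [-0.35 -0.01  0.02] rot/6 [ 0.01 -0.02  0.01]
stone now in holder [-8.6  0.3 37.1] lip end [84.2  0.4 16.9] axis [ 0.97   0.001 -0.244] F [ 0.  -0.3 -6.2] q [ 0.14  0.85 -0.15  1.73  0.09  0.81  1.32]
```

```bash
python3 -m crank '[[[-0.12,0,0,0,0,0],[-0.1,0,0,0,0,0],[0,0,0,0,0,0],[0,0,0,0,0,0]]]'
python3 -c "
from h import *
holder(1.5,34,14);stonefit()"
```

```text
clock: 17.02
eef_pos: [543.7, -43.0, 42.7]
tool_rot: [3.14, -0.246, 2.929]
force: [-1.4, -0.5, -5.0]
width: 48.5
shift/30 [-0.1  -0.    0.02] rot/6 [ 0.01 -0.01  0.  ]
stone now in holder [-1.1  0.1 35.4] lip end [91.7  0.2 15.2] axis [ 0.97   0.    -0.243] F [-1.4 -0.5 -5. ] q [ 0.14  0.86 -0.15  1.71  0.09  0.82  1.32]
red x [-73.   73.8] y [-30.8  21.8] topz -24.8 263 slope dz/dx [ -0.    -24.688]
plate x [-104.8   93.4] z [-8.7  3.9]
```

```bash
python3 -m crank '[[[-0.08,0,0.02,0,0,0],[-0.05,0,0,0,0,0],[0,0,0,0,0,0],[0,0,0,0,0,0]]]'
python3 -c "
from h import *
holder(1.5,34,14)"
```

```text
clock: 17.4
eef_pos: [547.1, -43.8, 41.1]
tool_rot: [3.14, -0.247, 2.929]
force: [0.5, 0.7, -6.5]
width: 48.8
shift/30 [ 0.03 -0.   -0.  ] rot/6 [ 0.01 -0.02  0.01]
stone now in holder [ 2.3  0.1 33.7] lip end [95.1  0.2 13.5] axis [ 0.97   0.001 -0.244] F [ 0.5  0.7 -6.5] q [ 0.14  0.86 -0.15  1.7   0.09  0.83  1.32]
```

```bash
python3 -m crank '[[[-0.06,0,0,0,0,0],[-0.03,0,0,0,0,0],[0,0,0,0,0,0],[0,0,0,0,0,0]]]'
python3 -c "
from h import *
holder(1.5,34,14)"
```

```text
clock: 17.73
eef_pos: [549.8, -44.3, 40.4]
tool_rot: [3.14, -0.247, 2.929]
force: [-0.5, -0.3, -6.7]
width: 48.7
shift/30 [ 0.12 -0.   -0.  ] rot/6 [ 0.01 -0.02  0.01]
stone now in holder [ 5.   0.2 33. ] lip end [97.9  0.2 12.7] axis [ 0.97   0.001 -0.244] F [-0.5 -0.3 -6.7] q [ 0.14  0.87 -0.15  1.69  0.09  0.83  1.32]
```

```bash
python3 -m crank '[[[-0.06,0,0,0,0,0],[-0.02,0,0,0,0,0],[0,0,0,0,0,0],[0,0,0,0,0,0]]]'
python3 -c "
from h import *
holder(1.5,34,14);stonefit()
p=ctrl.get_image('side');save(p,'s8.png',(215,140,325,230),6)"
```

```text
clock: 18.07
eef_pos: [550.6, -44.5, 40.1]
tool_rot: [3.14, -0.25, 2.93]
force: [-1.8, 0.1, -4.7]
width: 48.7
shift/30 [ 0.15 -0.   -0.  ] rot/6 [ 0.01 -0.06  0.01]
stone now in holder [ 5.8  0.2 32.8] lip end [98.6  0.2 12.1] axis [ 0.969  0.001 -0.248] F [-1.8  0.1 -4.7] q [ 0.14  0.87 -0.15  1.69  0.09  0.84  1.32]
red x [-73.7  73.5] y [-30.5  21.2] topz -24.8 253 slope dz/dx [ 3.0000e-03 -2.4885e+01]
plate x [-100.2   93.4] z [-18.3   3.5]
```

View pics/s8.png

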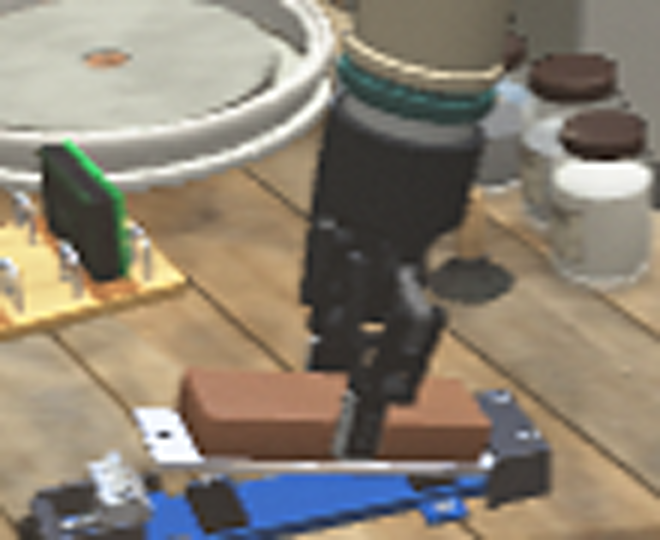

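```bash
python3 -m crank '[[[0.01,0,0.06,0,-0.17,0],[0,0,0.06,0,-0.17,0],[0,0,0.06,0,-0.17,0],[0,0,0.05,0,-0.17,0],[0,0,0,0,0,0],[0,0,0,0,0,0]]]'
python3 -c "
from h import *
holder(1.5,34,14)"
```

```text
clock: 18.67
eef_pos: [548.6, -44.0, 33.8]
tool_rot: [3.14, -0.177, 2.929]
force: [-0.1, -0.7, -5.4]
width: 48.8
shift/30 [ 0.12 -0.01 -0.23] rot/6 [0.01 0.65 0.01]
stone now in holder [ 4.3  0.2 26.3] lip end [98.4  0.3 12.6] axis [ 0.984  0.001 -0.176] F [-0.1 -0.7 -5.4] q [ 0.13  0.85 -0.14  1.77  0.11  0.71  1.3 ]
```

```bash
python3 -m crank '[[[0,0,0,0,0,0],[0,0,0,0,0,0],[0,0,0,0,0,0],[0,0,0,0,0,0],[0,0,0,0,0,0],[0,0,0,0,0,0]]]' -0.4
python3 -m crank '[[[0,0,-0.3,0,0,0],[0,0,-0.6,0,0,0],[0,0,-0.8,0,0,0],[0.5,0,-0.5,0,-0.5,0],[0.6,0,-0.2,0,-0.6,0],[0.6,0,0,0,-0.6,0],[0.3,0,0,0,0,0],[0,0,0,0,0,0],[0,0,0,0,0,0]]]'
python3 -c "
from h import *
holder(-66,100,0,(0,0,0))
p=ctrl.get_image('side');save(p,'s9.png',(205,110,325,230),5)"
```

```text
clock: 19.17
eef_pos: [552.5, -44.2, 36.2]
tool_rot: [3.139, -0.171, 2.929]
force: [-0.0, -0.6, -0.2]
width: 59.6
clock: 19.92
eef_pos: [507.7, -34.5, 120.4]
tool_rot: [3.138, 0.019, 2.927]
force: [0.7, 0.6, -0.0]
width: 59.8
shift/30 [ 1.   -0.03  0.66] rot/6 [ 0.04  0.18 -0.01]
stone now in holder [-36.3   0.8 120.4] lip end [ 58.6   0.6 125.2] axis [ 1.    -0.001  0.019] F [ 0.7  0.6 -0. ] q [ 0.09  0.59 -0.12  2.03  0.13  0.51  1.24]
```

View pics/s9.png

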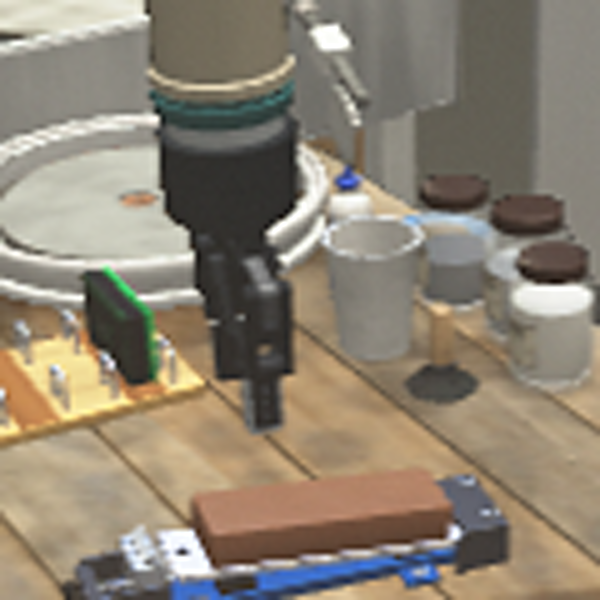

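```bash
python3 -m crank '[[[0.3,0,0.3,0,0.1,0],[0.3,-0.02,0.3,0,0.08,0],[0.12,0,0.3,0,0,0],[0,0,0,0,0,0],[0,0,0,0,0,0],[0,0,0,0,0,0],[0,0,0,0,0,0],[0,0,0,0,0,0]]]' 1
python3 - <<'E'
from h import *
holder(-58,60,0,(0,0,0))
p=ctrl.get_image("side");w=pts(p);c=p["color"].astype(int);H=Ro.from_euler('z',-12.2,degrees=True)
q=H.inv().apply((w-[543,-43,0]).reshape(-1,3)).reshape(w.shape)
m=(abs(q[...,0])<90)&(abs(q[...,1])<20)&(q[...,2]>35)&(q[...,2]<75)&(c[...,0]>c[...,2]*1.5);T=q[m];f=np.polyfit(T[:,0],T[:,2],1);print(f,np.percentile(T[:,0],[1,99]),np.polyval(f,-58))
E
```

```text
clock: 20.63
eef_pos: [489.8, -31.2, 87.1]
tool_rot: [3.137, -0.005, 2.924]
force: [0.4, 0.6, 0.0]
width: -0.2
shift/30 [ 0.11 -0.01  0.91] rot/6 [ 0.04 -0.04 -0.04]
stone now in holder [-54.5   0.2  87.1] lip end [40.5 -0.2 89.7] axis [ 1.    -0.004 -0.005] F [0.4 0.6 0. ] q [ 0.08  0.64 -0.11  2.07  0.14  0.44  1.22]
[-0.06572199 51.74737851] [-66.99495925  80.45486169] 55.55925388974655
```

```bash
python3 -m crank '[[[0.1,0,0.3,0.04,-0.04,-0.04],[0,0,0.3,0,0,0],[0,0,0.2,0,0,0],[0,0,0,0,0,0]]]'
python3 -m crank '[[[0,0,0.06,0,0,0],[0,0,0.06,0,0,0],[0,0,0,0,0,0]]]'
```

```text
clock: 21.02
eef_pos: [489.0, -30.8, 63.3]
tool_rot: [3.14, 0.004, 2.928]
force: [-0.8, -0.3, 0.5]
width: 0.2
clock: 21.27
eef_pos: [489.5, -30.9, 59.3]
tool_rot: [3.14, 0.004, 2.928]
force: [-0.5, -0.0, -0.4]
width: -0.2
```

```bash
python3 -m crank '[[[0,0,0.06,0,0,0],[0,0,0.06,0,0,0],[0,0,0,0,0,0]]]'
python3 -m crank '[[[0,0,0.06,0,0,0],[0,0,0.04,0,0,0]]]'
python3 -m crank '[[[0,0,0.06,0,0,0],[0,0,0.04,0,0,0]]]'
```

```text
clock: 21.52
eef_pos: [489.9, -30.9, 56.5]
tool_rot: [3.14, 0.005, 2.928]
force: [0.0, 0.2, 1.0]
width: -0.1
clock: 21.68
eef_pos: [490.1, -30.9, 53.8]
tool_rot: [3.14, 0.006, 2.928]
force: [-2.7, 0.4, 4.2]
width: 0.2
clock: 21.85
eef_pos: [489.5, -30.6, 50.8]
tool_rot: [3.14, 0.005, 2.928]
force: [-1.2, 0.6, 3.2]
width: -0.1
```

```bash
python3 -m crank '[[[0,0,0.06,0,0,0],[0,0,0.04,0,0,0]]]'
python3 -m crank '[[[0,0,0.06,0,0,0],[0,0,0.03,0,0,0]]]'
```

```text
clock: 22.02
eef_pos: [488.9, -30.4, 47.5]
tool_rot: [3.14, 0.004, 2.928]
force: [0.2, 0.3, 0.2]
width: 0.2
clock: 22.18
eef_pos: [489.3, -30.5, 46.0]
tool_rot: [3.14, 0.005, 2.928]
force: [-5.5, 1.1, 27.5]
width: -0.2
```

```bash
python3 -m crank '[[[0,0,0.02,0,0,0],[0,0,0,0,0,0]]]'
python3 -m crank '[[[0,0,-0.2,0,0,0],[0,0,-0.6,0,0,0],[0,0,-0.9,0,0,0],[0,0,-0.9,0,0,0],[0,0,-0.9,0,0,0],[0,0,-0.5,0,0,0],[0,0,0,0,0,0]]]'
python3 - <<'E'
from h import *
p=ctrl.get_image("side");w=pts(p);c=p["color"].astype(int);H=Ro.from_euler('z',-12.2,degrees=True)
q=H.inv().apply((w-[543,-43,0]).reshape(-1,3)).reshape(w.shape)
m=(abs(q[...,0])<90)&(abs(q[...,1])<20)&(q[...,2]>35)&(q[...,2]<75)&(c[...,0]>c[...,2]*1.5);T=q[m];print(np.polyfit(T[:,0],T[:,2],1),np.percentile(T[:,0],[1,99]),cv2.minAreaRect(T[:,:2].astype(np.float32)))
save(p,"s10.png",(215,170,315,250),7)
E
```

```text
clock: 22.35
eef_pos: [489.5, -30.6, 46.3]
tool_rot: [3.14, 0.006, 2.928]
force: [-0.5, -0.3, 0.3]
width: -0.3
clock: 22.93
eef_pos: [489.8, -31.3, 170.4]
tool_rot: [3.141, 0.005, 2.927]
force: [-0.6, 0.9, -0.3]
width: 0.2
[5.26830233e-03 4.59958347e+01] [-68.46277098  78.17886491] ((6.227203369140625, 0.03872871398925781), (150.1803741455078, 39.85600662231445), 0.1710575371980667)
```

View pics/s10.png

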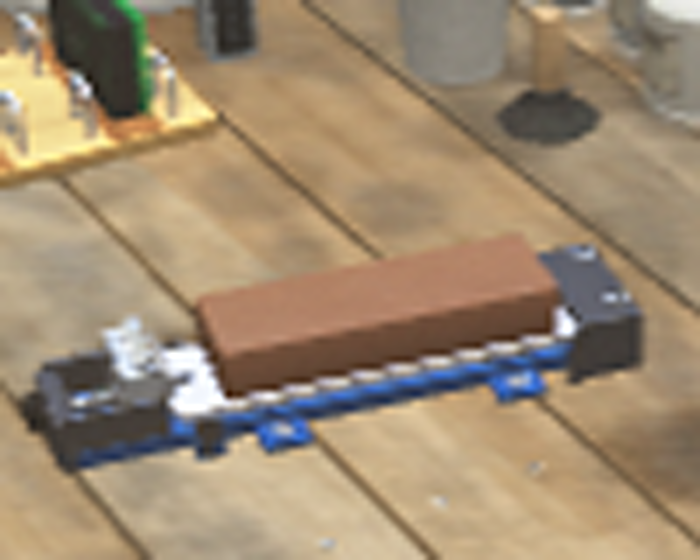

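```bash
python3 - <<'E'
from h import *
H=Ro.from_euler('z',-12.2,degrees=True)
def meas(w,c,n):
    q=H.inv().apply((w-[543,-43,0]).reshape(-1,3)).reshape(w.shape)
    m=(q[...,0]>-135)&(q[...,0]<-80)&(abs(q[...,1])<22)&(q[...,2]>33)&(q[...,2]<60);P=q[m];print(n,m.sum(),P.mean(0).round(1),np.percentile(P[:,0],[5,50,95]).round(1))
    g=c[150:300,200:340].astype(np.float32).mean(2);return g
for n in("side","top"):
    a=cv2.imread(f"pics/{n}0.png")[...,::-1];p=ctrl.get_image(n)
    meas(np.load(n+"0.npy"),a,n+" before");meas(pts(p),p["color"],n+" now")
    if n=="side":
        # template shift of jaw top part
        t=cv2.cvtColor(a,cv2.COLOR_RGB2GRAY)[211:220,228:242];b=cv2.cvtColor(p["color"],cv2.COLOR_RGB2GRAY)
        r=cv2.matchTemplate(b[201:232,216:256],t,cv2.TM_CCOEFF_NORMED);_,v,_,l=cv2.minMaxLoc(r);i,j=l[1],l[0]
        print("shift px",l[0]-12,l[1]-10,round(v,3),r[max(0,i-1):i+2,max(0,j-1):j+2].round(2).tolist(),"expected px for 6mm back",proj(p,np.array([543,-43,40])+H.apply([-106,0,0]))-proj(p,np.array([543,-43,40])+H.apply([-100,0,0])))
    for k in "pad polish_tin cork_block".split():
        e=ctrl.search_frame(k,p)[:1];print(k,np.round(e[0]["extent"]) if e else None)
E
```

```text
side before 70 [-100.4   -5.5   40.6] [-109.  -101.   -89.9]
side now 66 [-100.4   -4.7   40.5] [-108.8 -100.4  -90.8]
shift px 0 0 0.949 [[0.7400000095367432, 0.7200000286102295, 0.47999998927116394], [0.7699999809265137, 0.949999988079071, 0.6600000262260437], [0.23000000417232513, 0.3799999952316284, 0.3700000047683716]] expected px for 6mm back [-1.9952304  0.3950912]
pad [230. 177.  17.  26.]
polish_tin [357. 257.  29.  26.]
cork_block [340. 289.  40.  29.]
top before 113 [-105.     0.8   42.1] [-114.6 -104.8  -94.8]<stdin>:5: RuntimeWarning: Mean of empty slice.
  ret = um.true_divide(
Traceback (most recent call last):
IndexError: index -1 is out of bounds for axis 0 with size 0
```

```bash
python3 -c "
from h import *
print(ctrl.finish_job(), ctrl.read_state()['clock'])"
```

```text
the job is handed in; nothing more can be done
the job is handed in; nothing more can be done
```

The stone is in the blue holder, one end hooked under the lip and the catch shut over the other, and the job is handed in. It finished at about 23 s of the 67 s allowed; no verdict was reported.

I lifted the stone from the rack and tipped it onto the bare bench, stone side up. I took it again across its width, slid one plate end under the lip until it touched the back wall, let the other end down on the catch nose, and pressed with closed fingers. The highest push I read was 27.5 N, though I only read the force at the end of each short move.

**Last checks from the side camera:**
- **Flat:** the stone's top is at 46.0 mm with a slope of 0.005 rad, and it lies in line with the holder.
- **Catch:** it shows no shift from its shut position, to about a pixel (roughly 3 mm), so 1.2 mm was not resolved directly. The push force dropped to zero just before the stone reached the seats, which fits the catch snapping shut.
- **Released:** the hand was about 120 mm clear of the stone.
- **Other things:** the pad, polish tin and cork block showed within 2 pixels of where they started. I did not check the octagon, dop or blue bar again by number, but the arm worked well clear of them.

**What disagreed or failed:**
- **Position along the bar:** the images put the stone's centre 5 to 6 mm towards the lip, past the 5 mm limit. I put this down to my estimate of the holder's place being 2 to 4 mm off, because the back wall stops the stone at about 2 mm.
- **Top camera:** the arm blocked its final view, so the end state was checked from the side only.

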